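Set the board guide three clicks wide and run the panel home

ROBOT

A 6-joint arm with a two-finger parallel gripper is mounted at the origin on a cart in front of the work surface, level with it; the furniture and walls round the work are solid. World frame = base frame: x ahead of the robot, y to its left, z up, the work surface at z = 0. Lengths are in m, angles in rad, forces in N, time in s.
With the tool pointing down it reaches from about 0.3 to 0.875 m from the base axis. Payload 6.4 kg.
Tool frame: the origin (TCP) lies midway between the tips of the shut fingers; the grasp point (between the pads) lies 19 mm behind it (ctrl.pinch_z is the z of the grasp point in the tool frame, in m); z points along the fingers, y is the line along which they close (so a half turn about z gives the same grasp; the last joint's range is limited). The gripper opens to 85 mm and grips with 20 to 120 N. Pads are 22 mm wide; open, the fingers measure 114 mm over their backs; the gripper's body (76 mm by 85 mm) begins 54 mm behind the grasp point. The pads swing forward as they close: fully open they stand 13 mm farther back than shut.
Start: joints at [1.009, 0.181, 1.607, -0, 1.354, -0.206], TCP at [0.2, 0.539, 0.231] pointing down, gripper open.
Joint ranges: [-2.99, 2.99], [-0.89, 2.07], [0.3, 2.58], [-1.14, 4.28], [0, 2.63], [-3.12, 3.12]. Speed limits (rad/s): [2.57, 2.57, 3.01, 3.14, 3.14, 3.14].

INTERFACE

Orientations are given as a 3x3 rotation matrix whose columns are the frame's x, y, z axes.
In Python, from cell import ctrl gives the robot as it stands.
- The arm moves only by the tool jog_arm, never from a script. Its argument "commands" is a list that holds one entry, the list of rows, each a list of 5 numbers: the opening, from 0 (shut) to 1 (fully open), then the shift along the tool's x, y, z in mm, then the turn about the tool's z in degrees. A call has exactly 8 rows; each row shifts and turns the commanded pose from where the row before left it, along the tool's axes as they then stand; what a row does not reach is not made up. A row lasts 1/10 s, in which the tool goes at most 50 mm and 8.59 degrees, less where a joint would pass 70% of its speed; a pose out of reach is approached as far as the arm can. A call with a gripper value outside its range is refused whole. The fingers move at their own pace and stop on an object; the grip force is fixed at half the most. Time passes only in rows, so rows that do not move let the fingers close, or fill a call up. It gives the time, the measured TCP pose, the force, the opening and the grip force at its end, in the units of the state.
- ctrl.state(): the state, without advancing time (a new reading comes with each control period).
- ctrl.read_camera(name): name is "scene" or "top" or "wrist"; returns the picture (480x640x3 uint8, red, green, blue); there is no depth.
- ctrl.get_calibration(name): a dict with "fx", "fy", "cx", "cy" (pixels), "k1" (the pictures are not rectified: a ray, as slopes to the right and down, at radius r is drawn at 1 + k1 r^2 times it, then the intrinsics apply), "origin" and "attitude" of the camera in the world. Camera axes: x right, y down, z forward; pixel columns grow to the right and rows downward; lengths in m; the calibration is good to about 2 mm. A picture is of the moment at which its call begins: read the wrist's pose just before it. get_calibration takes no time and is no camera call; for the wrist camera it gives the pose at the moment of the call.
- ctrl.job_done(): hands the job in; it is judged then, once.
The state is a dict: "time": time; "joint_positions": joint angles; "qd": joint speeds; "joint_efforts": joint torques, N m; "position": TCP position; "tcp_rot": TCP orientation; "force": force on the tool from outside, world axes, zero at the start; "wrist_torque": the same for the moment, N m; "width": finger opening in m; "finger_force": force on a finger pad.
Only numpy, scipy, OpenCV 4.12 (cv2) and the standard library are available. Lean on these libraries where they do the work, as an engineer would, in place of code of your own. Each camera call takes 0.05 s, during which the arm holds its last target. There are 200 camera calls.

TASK

Set the board guide to the circuit-board panel lying in it: turn the black click knob clockwise until the moving rail comes to a stop against the panel, pressing it lightly, then turn the knob back exactly three clicks so that the panel has its running clearance. Then gently slide the panel along the rails, without lifting it out, until it is fully home against the end stop, and leave the things lying around where they are.

Things in the scene. Friction and masses are not known exactly. Their poses are not given: they have to be found in the camera images.
- guide: low aluminium and black board guide with two rails, fixed to the bench; base plate 220 (x) by 202 mm (y from -140 to +62), top 10 mm up. Origin: on the bench under mid-lane; x along the rails to the end stop, y left, z up. Rails reach from x = -97 to +97 mm; left one fixed, right one moving; each has a black ledge 7 mm wide (top z = 30 mm) that carries the panel and a wall up to z = 38 mm.
- lane_mouth (a point): point at the open near end of the lane: guide x = -97, y = 0, z = 30 mm (ledge top). Nothing stands in front of it. Between the ledges (66 mm or more) the lane is open below, down to cross rods and a screw whose tops are 22 mm over the bench.
- stop_face (a point): middle of the end stop's near face, guide x = +97, y = 0, z = 30 mm. The stop is a rigid block 40 mm wide, its top 37 mm over the bench.
- fixed_face (a point): point on the wall face of the fixed left rail, mid-length, guide y = +40, z = 30 mm; axes as the guide's.
- rail: the moving right-hand rail, shifted along the guide's y by the knob alone; it stays where the knob leaves it, at the start 2 to 4 clicks short of the panel. Origin: in the plane of its wall face (which meets the panel's right edge), mid-length, at bench height; axes as the guide's.
- knob_grip (a point): point on the vertical axis of the round black knurled click knob, at the height to grip it, 69 mm over the bench (guide x = -35, y = -108 mm). Knob: 40 mm in diameter, from z = 50 to 76 mm, red line on top, no scale. The point is fixed on the guide and does not turn with the knob. Clockwise from above closes the moving rail.
- gearbox_top (a point): on the knob's axis, 43 mm over the bench: top of the black 56 x 52 mm gearbox (a collar reaches 47 mm). In it the knob clicks 24 times a turn: 15 degrees and 1.0 mm of rail a click. The click spring resists with up to about 0.06 N m, then helps; a released knob settles in the nearest notch. Against the panel the torque climbs on and on instead, by 1 to 2 N m per rad, from about a notch onwards; 0.1 N m presses it with some 20 N.
- panel: green circuit-board panel with eight small boards, 100 mm (x) by nominally 80 mm (y; cut to within 1 mm, so only feel tells where the rail stops), 2.4 mm thick, parts on it to about 7 mm high, loose, about 0.1 kg, lying flat on the ledges near the open end. Origin: centre of its underside; x along the rails. Home against the end stop its origin lies at guide x = +47 mm.
- tweezers_b: bright steel tweezers, 118 mm long, lying on the bench; not part of the job
- cutters: red-handled side cutters, 120 mm long, lying on the bench; not part of the job
- loupe: black eye loupe, 33 mm across, 30 mm tall, standing on the bench; not part of the job
- meter_probe: red test probe, 106 mm long, lying on the bench; not part of the job
- esd_brush: black brush, 136 mm long, lying on the bench; not part of the job
- solder_spool: white spool of solder, 56 mm across, 36 mm tall, standing right of the guide; not part of the job
- relay: small blue relay block, 13 x 29 x 26 mm, standing among the tools; not part of the job
Mind the look-alikes: they are no part of the job. There is more than one size of the panel; the one meant has the size given above.

How it is judged:
On the way, in this order (a step that is already met when the one before it is completed fails the run):
1. the moving rail is pressed against the panel by the knob, so that it has come to its stop (at least 4 N) (contact force between rail and panel above 4 N), for 0.1 s.
2. the knob is back three clicks: the lane is 3 clicks (3 mm, within half a click) wider than at the stop (y of rail in the frame of fixed_face between -0.08415 and -0.08315 m), for 0.2 s.
3. the panel is home: its far edge against the end stop, within 3 mm (x of panel in the frame of guide between 0.044 and 0.049 m and y of panel in the frame of guide between -0.0055 and 0.002 m and z of panel in the frame of guide between 0.028 and 0.032 m and angle between panel's own z axis and vertical below 0.03 rad), for 0.1 s.
At the end, for the whole second after the job is handed in: The moving rail stands three clicks (3 mm, within half a click) back from where it stops against the panel, and the panel lies flat on both ledges with its far edge within 3 mm of the end stop, everything at rest (all of step 2 and all of step 3 and linear speed of panel below 0.01 m/s and linear speed of rail below 0.005 m/s); the robot touches nothing.
It fails at once if the rail squeezes the panel with more than 45 N (it bows and its solder joints crack) (contact force between rail and panel above 45 N).
It fails at once if the fingers press on the panel with more than 30 N (contact force between the fingers and panel above 30 N).
It fails at once if the panel is lifted out of the guide (12 mm over the ledges) (z of panel in the frame of guide above 0.042 m).
It fails at once if one of the things lying around is moved more than 25 mm (distance of any of tweezers_b, cutters, loupe, meter_probe, esd_brush, solder_spool, relay from where it was at the start of the episode above 0.025 m).
It also fails if it takes over 70 s, if anything falls off the work surface, if the arm or the gripper's body presses on something with over 40 N, if the wrist force passes 120 N, or if a joint passes its speed limit or range.

## Working session

There is one attempt and no reset: what is moved stays moved. The work goes in short steps, Python scripts to look and compute and a tool call to move; the robot and the scene stay as the last step left them, time stands still between calls to the robot, and variables do not carry over. Pictures are saved under pics/ and viewed, at most 10 in all, crops included, and the job is handed in when it is done.

Besides the shell and the picture viewer there is one more tool, called after "Request:" as name([rows], argument=value, ...), one row to a line, values as JSON. jog_arm: Moves the arm, as the interface text tells. Its arguments: {"type":"object","properties":{"commands":{"type":"array","items":{"type":"array","items":{"type":"array","items":{"type":"number"}}}}},"required":["commands"]}

```bash
mkdir -p pics; ls; cat > h.py <<'E'
import numpy as np, cv2
from cell import ctrl
def ray(cal,u,v):
    K=np.array([[cal['fx'],0,cal['cx']],[0,cal['fy'],cal['cy']],[0,0,1]]);x=(u-cal['cx'])/cal['fx'];y=(v-cal['cy'])/cal['fy']
    a,b=x,y
    for _ in range(20):
        s=1+cal['k1']*(a*a+b*b);a,b=x/s,y/s
    R=np.array(cal['attitude']);d=R@np.array([a,b,1.]);return np.array(cal['origin']),d
def onz(cal,u,v,z):
    o,d=ray(cal,u,v);return o+d*(z-o[2])/d[2]
def proj(cal,P):
    p=np.array(cal['attitude']).T@(np.array(P)-np.array(cal['origin']));a,b=p[0]/p[2],p[1]/p[2];s=1+cal['k1']*(a*a+b*b)
    return cal['fx']*a*s+cal['cx'],cal['fy']*b*s+cal['cy']
def tri(c1,p1,c2,p2):
    o1,d1=ray(c1,*p1);o2,d2=ray(c2,*p2)
    t=np.linalg.lstsq(np.c_[d1,-d2],o2-o1,rcond=None)[0];A=o1+t[0]*d1;B=o2+t[1]*d2;return (A+B)/2,np.linalg.norm(A-B)
E
python3 - <<'E'
from h import *
for n in("scene","top"):
    cv2.imwrite(f"pics/{n}.png",cv2.cvtColor(ctrl.read_camera(n),cv2.COLOR_RGB2BGR));print(n,ctrl.get_calibration(n))
print(ctrl.state(),ctrl.pinch_z)
E
```

```text
pics
scene {'fx': 457.1863259681655, 'fy': 457.1863259681655, 'cx': 324.750274496516, 'cy': 240.09891696713518, 'k1': -0.06602626506586783, 'origin': array([ 0.14806372, -0.73216641,  0.64311223]), 'attitude': array([[ 0.78781242, -0.3979528 ,  0.47009058],
       [-0.61579966, -0.52370868,  0.5886595 ],
       [ 0.01193182, -0.75323488, -0.6576434 ]])}
top {'fx': 476.7473455924579, 'fy': 476.7473455924579, 'cx': 309.55466336970585, 'cy': 234.54434598501015, 'k1': -0.0933176991805018, 'origin': array([ 0.45641723, -0.24348873,  1.10019853]), 'attitude': array([[ 0.02780729, -0.99565564,  0.08886283],
       [-0.99961161, -0.02753334,  0.00430733],
       [-0.00184193, -0.08894809, -0.99603456]])}
{'time': 0.1, 'joint_positions': array([ 1.00869205e+00,  1.81477011e-01,  1.60790042e+00,  2.04352155e-05,
        1.35383632e+00, -2.06269307e-01]), 'qd': array([ 0.00048244, -0.00136298, -0.00309809, -0.0004246 ,  0.0013405 ,
        0.00045576]), 'joint_efforts': array([ 9.87525641e-05, -4.45877230e+01, -3.52233911e+01, -1.53690053e-04,
        4.14415699e-03,  1.42303492e-06]), 'position': array([0.20000146, 0.53855908, 0.23047216]), 'tcp_rot': array([[-9.37354241e-01,  3.48376593e-01, -8.80876147e-04],
       [ 3.48377529e-01,  9.37353319e-01, -1.36102839e-03],
       [ 3.51541747e-04, -1.58264319e-03, -9.99998686e-01]]), 'force': array([ 0.30060443,  0.32988765, -0.99137711]), 'wrist_torque': array([-0.06179876, -0.00578188,  0.0018313 ]), 'finger_force': 0.0, 'width': 0.08544319228904423} -0.0187
```

View pics/top.png

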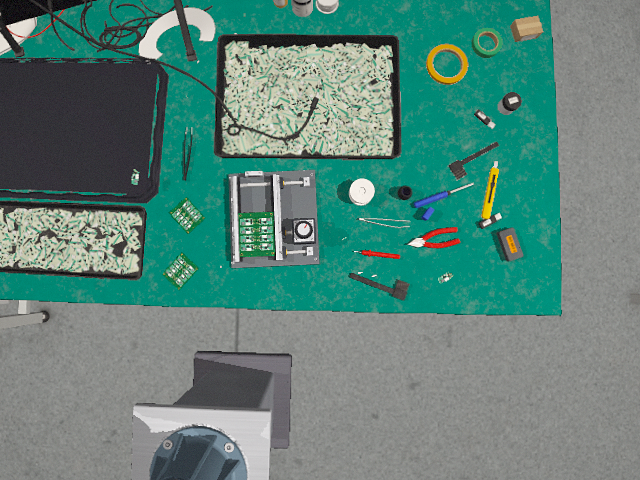

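View pics/scene.png

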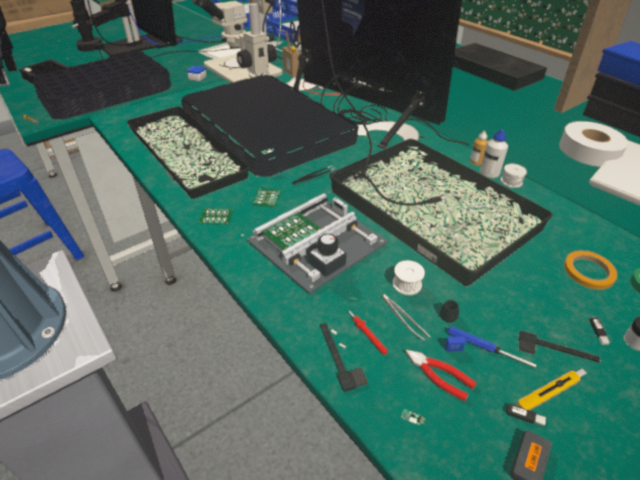

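The top view shows the guide with its open end toward the robot (end stop at about (253,175)), panel at (258,232), and knob at (303,230). Spool is at (362,191). The scene view shows the knob at (327,243).

```bash
python3 - <<'E'
from h import *
T=ctrl.get_calibration("top");S=ctrl.get_calibration("scene")
it=cv2.imread("pics/top.png");print("knob tri",tri(T,(303,230),S,(327,240)))
print("knob",onz(T,303,230,.076))
for n,p in dict(bl=(231,268),br=(319,263),tr=(316,170),tl=(229,176)).items(): print(n,onz(T,*p,.010))
print("spool",onz(T,362,191,.036))
# panel green mask
c=it[150:290,220:330];hsv=cv2.cvtColor(c,cv2.COLOR_BGR2HSV)
big=cv2.resize(np.hstack([c, cv2.imread("pics/scene.png")[180:320,240:400]]),None,fx=2.9,fy=2.9,interpolation=cv2.INTER_CUBIC);cv2.imwrite("pics/crop.png",big)
w=ctrl.get_calibration("wrist");s=ctrl.state();R=np.array(s['tcp_rot'])
print("wrist cam in tool",R.T@(w['origin']-s['position']),R.T@w['attitude'],w['fx'])
E
```

```text
knob tri (array([ 0.5578823 , -0.22492361,  0.07411558]), np.float64(0.001098061484195859))
knob [ 0.55724719 -0.22464085  0.076     ]
bl [ 0.47185222 -0.06116179  0.01      ]
br [ 0.4890391 -0.262158   0.01     ]
tr [ 0.70489271 -0.24957815  0.01      ]
tl [ 0.68548797 -0.04720388  0.01      ]
spool [ 0.65355632 -0.3547962   0.036     ]
wrist cam in tool [ 0.07550388  0.00127944 -0.14320348] [[-8.72721591e-04 -9.55092959e-01 -2.96305043e-01]
 [ 9.99999384e-01 -6.30345474e-04 -9.13526569e-04]
 [ 6.85728251e-04 -2.96305658e-01  9.55092921e-01]] 361.58132486840486
```

View pics/crop.png

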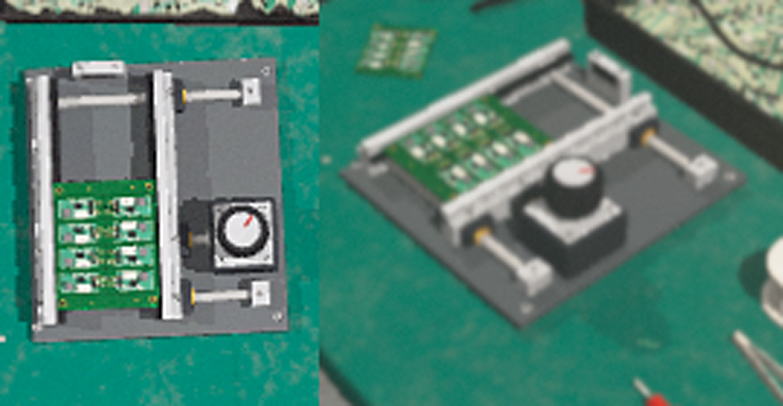

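The crops show the panel near the open end of the lane, and the knob with its red line beside it. I'll move over the guide for wrist views.

Request:
jog_arm([
  [[1,-36,-33,-1,0],[1,-36,-33,-1,0],[1,-36,-33,-1,0],[1,-36,-33,-1,0],[1,-36,-33,-1,0],[1,-36,-33,-1,0],[1,-36,-33,-1,0],[1,-36,-33,-1,0]],
])

```text
time: 0.9
position: [0.3785, 0.1894, 0.2392]
tcp_rot: [[-0.937, 0.348, 0.0], [0.348, 0.937, 0.0], [-0.0, 0.0, -1.0]]
force: [1.4, 0.8, -0.8]
width: 0.0854
finger_force: 0.0
```

Request:
jog_arm([
  [[1,-36,-33,-1,0],[1,-36,-33,-1,0],[1,-36,-33,-1,0],[1,-36,-33,-1,0],[1,-36,-33,-1,0],[1,-36,-33,-1,0],[1,-36,-33,-1,0],[1,-36,-33,-1,0]],
])

```text
time: 1.7
position: [0.5566, -0.1585, 0.2468]
tcp_rot: [[-0.937, 0.349, -0.001], [0.349, 0.937, 0.0], [0.001, 0.0, -1.0]]
force: [0.5, 0.1, 0.1]
width: 0.0854
finger_force: 0.0
```

Request:
jog_arm([
  [[1,0,0,0,-8],[1,0,0,0,-8],[1,0,0,0,-8],[1,0,0,0,0],[1,0,0,0,0],[1,0,0,0,0],[1,0,0,0,0],[1,0,0,0,0]],
])

```text
time: 2.5
position: [0.5563, -0.1565, 0.2473]
tcp_rot: [[-0.998, -0.062, 0.0], [-0.062, 0.998, -0.0], [-0.0, -0.0, -1.0]]
force: [-0.2, 0.5, -0.1]
width: 0.0852
finger_force: 0.0
```

```bash
cat > snap.py <<'E'
import sys,pickle
from h import *
n=sys.argv[1];c=ctrl.get_calibration("wrist");im=ctrl.read_camera("wrist")
cv2.imwrite(f"pics/{n}.png",cv2.cvtColor(im,cv2.COLOR_RGB2BGR));pickle.dump(c,open(f"pics/{n}.pkl","wb"))
E
python3 snap.py w1
```

Request:
jog_arm([
  [[1,0,-20,0,0],[1,0,-20,0,0],[1,0,-20,0,0],[1,0,0,0,0],[1,0,0,0,0],[1,0,0,0,0],[1,0,0,0,0],[1,0,0,0,0]],
])

```text
time: 3.35
position: [0.5601, -0.2159, 0.2474]
tcp_rot: [[-0.998, -0.064, 0.0], [-0.064, 0.998, 0.0], [-0.0, 0.0, -1.0]]
force: [0.7, 0.1, 0.5]
width: 0.0852
finger_force: 0.0
```

```bash
python3 snap.py w2; python3 -c "
import cv2,numpy as np
a=cv2.imread('pics/w1.png');b=cv2.imread('pics/w2.png');cv2.imwrite('pics/w12.png',np.vstack([a,b])[::1])
print(a.shape)"
```

```text
(480, 640, 3)
```

View pics/w1.png

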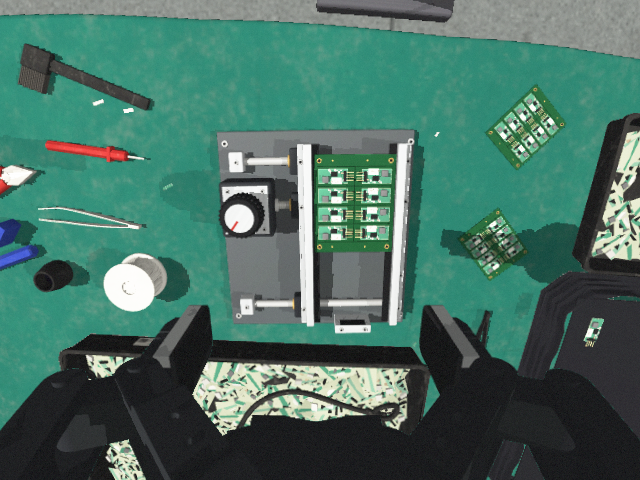

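View pics/w2.png

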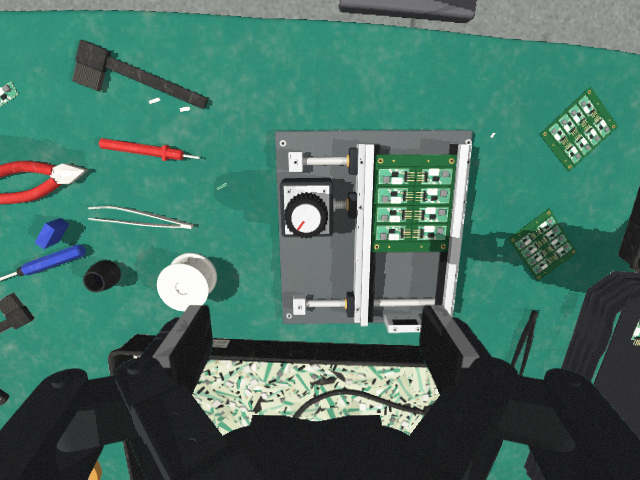

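Both wrist views show the guide with the open end upward. The knob's white top is at (236,216) in w1 and (304,217) in w2. The panel spans (316–395,153–252) and (376–455,153–250), and the end stop is at the bottom.

```bash
python3 - <<'E'
from h import *
import pickle
D={}
for n,(kx,ky),pr in (("w1",(236,216),(308,145,402,258)),("w2",(304,217),(368,145,462,258))):
    im=cv2.imread(f"pics/{n}.png");c=pickle.load(open(f"pics/{n}.pkl","rb"))
    m=(im.min(2)>190).astype(np.uint8);k=np.zeros_like(m);cv2.circle(k,(kx,ky),17,1,-1);m&=k
    cn=max(cv2.findContours(m,0,2)[0],key=cv2.contourArea);e=cv2.minEnclosingCircle(cn)
    hsv=cv2.cvtColor(im,cv2.COLOR_BGR2HSV);x0,y0,x1,y1=pr
    g=cv2.inRange(hsv,(45,80,20),(75,255,255));z=np.zeros_like(g);z[y0:y1,x0:x1]=g[y0:y1,x0:x1]
    z=cv2.morphologyEx(z,cv2.MORPH_CLOSE,np.ones((15,15)));z=cv2.morphologyEx(z,cv2.MORPH_OPEN,np.ones((5,5)))
    cn=max(cv2.findContours(z,0,2)[0],key=cv2.contourArea)
    h=cv2.convexHull(cn)[:,0,:].astype(float)
    co=[h[np.argmin(h@np.array(s))] for s in((1,1),(-1,1),(-1,-1),(1,-1))] # tl,tr,br,bl
    print(n,e,cv2.minAreaRect(cn),co);D[n]=(c,e[0],co)
c1,k1,p1=D["w1"];c2,k2,p2=D["w2"]
K=tri(c1,k1,c2,k2);print("knob",K)
for a,b in zip(p1,p2): print("panel corner",tri(c1,a,c2,b),onz(c1,*a,.0324),onz(c2,*b,.0324))
# base plate corners, holes / edges w1
print("plate",[ (tri(c1,a,c2,b)) for a,b in (((219,132),(276,131)),((414,131),(471,131)))])
r1=[(303,146),(308,324)];r2=[(362,146),(363,324)]
print("movrail",[tri(c1,a,c2,b)[0] for a,b in zip(r1,r2)])
E
```

```text
w1 ((238.36227416992188, 218.02694702148438), 14.219941139221191) ((354.5, 203.0), (98.0, 81.0), 90.0) [array([314., 154.]), array([395., 154.]), array([391., 250.]), array([315., 252.])]
w2 ((305.5, 218.0), 14.396280288696289) ((413.32867431640625, 202.9549560546875), (81.97785949707031, 101.11754608154297), 2.2025980949401855) [array([375., 154.]), array([456., 154.]), array([447., 251.]), array([371., 251.])]
knob (array([ 0.56056464, -0.22399583,  0.079002  ]), np.float64(0.00020022262482827702))
panel corner (array([ 0.50421871, -0.16039878,  0.02915389]), np.float64(5.233817021507051e-05)) [ 0.50403928 -0.16039385  0.0324    ] [ 0.50402199 -0.16093296  0.0324    ]
panel corner (array([ 0.49860305, -0.08242307,  0.03442387]), np.float64(0.000548492146266378)) [ 0.49897643 -0.08195782  0.0324    ] [ 0.49840407 -0.08167035  0.0324    ]
panel corner (array([ 0.59764964, -0.07380653,  0.03184229]), np.float64(0.0010632821237364933)) [ 0.59691162 -0.07400392  0.0324    ] [ 0.59803074 -0.073942    0.0324    ]
panel corner (array([ 0.60520704, -0.15327099,  0.02734619]), np.float64(0.0009791305320446962)) [ 0.60399244 -0.15332491  0.0324    ] [ 0.6030306  -0.15426054  0.0324    ]
plate [(array([ 4.89121967e-01, -2.60837997e-01, -2.95758316e-04]), np.float64(0.00038490902624469463)), (array([ 0.47546472, -0.05914707,  0.00493845]), np.float64(0.0008219530467770959))]
movrail [array([ 0.49794343, -0.17198669,  0.01442298]), array([ 0.6820749 , -0.15610508,  0.04543588])]
```

Request:
jog_arm([
  [[1,0,-8,0,0],[1,0,0,40,0],[1,0,0,40,0],[1,0,0,40,0],[1,0,0,40,0],[1,0,0,27,0],[1,0,0,9,0],[1,0,0,0,0]],
])

```text
time: 4.2
position: [0.5598, -0.2242, 0.0501]
tcp_rot: [[-0.998, -0.063, -0.002], [-0.063, 0.998, 0.001], [0.002, 0.002, -1.0]]
force: [0.2, 0.2, -0.1]
width: 0.0854
finger_force: 0.0
```

```bash
python3 -c "
from h import *
s=ctrl.state();print(s['position'],s['joint_positions'],s['force'],s['wrist_torque'])"
```

```text
[ 0.55983769 -0.22420871  0.05009169] [-5.77500790e-01  4.59531203e-01  1.64948887e+00 -5.66951191e-05
  1.03518995e+00 -2.21128766e+00] [ 0.21083764  0.1672881  -0.14463767] [-0.03824909 -0.01514524  0.00950766]
```

Request:
jog_arm([
  [[0,0,0,0,0],[0,0,0,0,0],[0,0,0,0,0],[0,0,0,0,0],[0,0,0,0,0],[0,0,0,0,0],[0,0,0,0,0],[0,0,0,0,0]],
])

```text
time: 5.0
position: [0.5616, -0.2249, 0.0533]
tcp_rot: [[-0.998, -0.063, 0.002], [-0.063, 0.998, -0.001], [-0.002, -0.002, -1.0]]
force: [-1.5, 1.2, 6.9]
width: 0.0384
finger_force: 59.6
```

```bash
cat > st.py <<'E'
from h import *
ws=[];
s=ctrl.state();R=s['tcp_rot']
print("t",round(s['time'],2),"cwdeg",round(-np.degrees(np.arctan2(-R[1,0],-R[0,0])),2),"tauz",round(s['wrist_torque'][2],4),"torq",s['wrist_torque'].round(3),"F",s['force'].round(1),"ff",round(s['finger_force'],1),"w",round(s['width'],4),s['position'].round(4))
E
python3 st.py
```

```text
t 5.0 cwdeg -3.63 tauz -0.0414 torq [ 0.254  0.2   -0.041] F [-1.5  1.2  6.9] ff 59.6 w 0.0384 [ 0.5616 -0.2249  0.0533]
```

Request:
jog_arm([
  [[0,0,0,-3,0],[0,0,0,0,4],[0,0,0,0,4],[0,0,0,0,4],[0,0,0,0,3],[0,0,0,0,0],[0,0,0,0,0],[0,0,0,0,0]],
])

```text
time: 5.8
position: [0.5614, -0.225, 0.0536]
tcp_rot: [[-0.98, 0.198, 0.002], [0.198, 0.98, -0.001], [-0.002, -0.001, -1.0]]
force: [7.0, -3.7, -13.4]
width: 0.0379
finger_force: 65.2
```

```bash
python3 st.py
```

```text
t 5.8 cwdeg 11.4 tauz -0.0759 torq [-0.667 -1.116 -0.076] F [  7.   -3.7 -13.4] ff 65.2 w 0.0379 [ 0.5614 -0.225   0.0536]
```

Request:
jog_arm([
  [[0,0,0,0,2],[0,0,0,0,2],[0,0,0,0,0],[0,0,0,0,0],[0,0,0,0,0],[0,0,0,0,0],[0,0,0,0,0],[0,0,0,0,0]],
])

```text
time: 6.6
position: [0.5614, -0.2251, 0.0536]
tcp_rot: [[-0.964, 0.266, 0.002], [0.266, 0.964, -0.001], [-0.003, -0.001, -1.0]]
force: [6.1, -3.7, -13.3]
width: 0.0382
finger_force: 65.2
```

```bash
python3 st.py
```

```text
t 6.6 cwdeg 15.4 tauz -0.0231 torq [-0.682 -1.211 -0.023] F [  6.1  -3.7 -13.3] ff 65.2 w 0.0382 [ 0.5614 -0.2251  0.0536]
```

Request:
jog_arm([
  [[0,0,0,2,0],[0,0,0,0,2],[0,0,0,0,2],[0,0,0,0,0],[0,0,0,0,0],[0,0,0,0,0],[0,0,0,0,0],[0,0,0,0,0]],
])

```text
time: 7.4
position: [0.5615, -0.2252, 0.0534]
tcp_rot: [[-0.943, 0.332, 0.002], [0.332, 0.943, -0.002], [-0.002, -0.001, -1.0]]
force: [2.2, -1.2, 4.9]
width: 0.038
finger_force: 67.0
```

```bash
python3 st.py
```

```text
t 7.4 cwdeg 19.36 tauz -0.0082 torq [-0.36  -0.295 -0.008] F [ 2.2 -1.2  4.9] ff 67.0 w 0.038 [ 0.5615 -0.2252  0.0534]
```

Request:
jog_arm([
  [[0,0,0,0,2],[0,0,0,0,2],[0,0,0,0,0],[0,0,0,0,0],[0,0,0,0,0],[0,0,0,0,0],[0,0,0,0,0],[0,0,0,0,0]],
])

```text
time: 8.2
position: [0.5615, -0.2252, 0.0534]
tcp_rot: [[-0.918, 0.396, 0.002], [0.396, 0.918, -0.002], [-0.002, -0.001, -1.0]]
force: [1.2, -2.2, 6.8]
width: 0.0379
finger_force: 67.2
```

```bash
python3 st.py
```

```text
t 8.2 cwdeg 23.36 tauz 0.0078 torq [-0.477 -0.25   0.008] F [ 1.2 -2.2  6.8] ff 67.2 w 0.0379 [ 0.5615 -0.2252  0.0534]
```

Request:
jog_arm([
  [[0,0,0,0,2],[0,0,0,0,1],[0,0,0,0,0],[0,0,0,0,0],[0,0,0,0,0],[0,0,0,0,0],[0,0,0,0,0],[0,0,0,0,0]],
])

```text
time: 9.0
position: [0.5614, -0.2252, 0.0534]
tcp_rot: [[-0.896, 0.444, 0.002], [0.444, 0.896, -0.002], [-0.002, -0.001, -1.0]]
force: [1.7, -2.0, 5.8]
width: 0.0378
finger_force: 67.2
```

```bash
python3 st.py
```

```text
t 9.0 cwdeg 26.36 tauz 0.0127 torq [-0.498 -0.174  0.013] F [ 1.7 -2.   5.8] ff 67.2 w 0.0378 [ 0.5614 -0.2252  0.0534]
```

```bash
cat > tq.py <<'E'
from h import *
a=[]
for i in range(5):
    ctrl.read_camera("wrist");s=ctrl.state();a.append(np.r_[s['wrist_torque'],s['force'],s['joint_efforts'][5]])
a=np.array(a);print(a[:,2].round(3),a[:,6].round(3),a.mean(0).round(3))
E
python3 tq.py; python3 snap.py g1;python3 st.py
```

```text
[ 0.035 -0.019  0.067 -0.036 -0.01 ] [0.006 0.006 0.006 0.006 0.006] [-0.462 -0.205  0.007  1.799 -2.484  5.942  0.006]
t 9.3 cwdeg 26.36 tauz 0.0238 torq [-0.485 -0.212  0.024] F [ 1.8 -3.   5.6] ff 67.2 w 0.0377 [ 0.5614 -0.2252  0.0534]
```

View pics/g1.png

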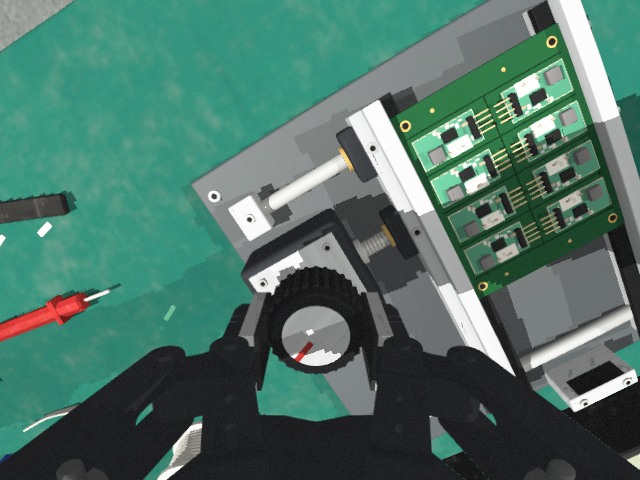

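The picture shows the knob held centrally at (316,335), with its red line turned along with the tool. The rail at (395,150) is still clear of the panel edge by a thin strip. Joint 6 effort is free of noise, so I'll use that.

Request:
jog_arm([
  [[0,0,0,0,2],[0,0,0,0,2],[0,0,0,0,0],[0,0,0,0,0],[0,0,0,0,0],[0,0,0,0,0],[0,0,0,0,0],[0,0,0,0,0]],
])

```text
time: 10.1
position: [0.5614, -0.2253, 0.0534]
tcp_rot: [[-0.863, 0.506, 0.002], [0.506, 0.863, -0.002], [-0.002, -0.001, -1.0]]
force: [1.2, -2.6, 4.9]
width: 0.0382
finger_force: 67.2
```

```bash
cat > e.py <<'E'
from h import *
s=ctrl.state();R=s['tcp_rot'];print("t %.2f knob %.2f effort %.4f q6 %.3f"%(s['time'],3.63-np.degrees(np.arctan2(-R[1,0],-R[0,0])),s['joint_efforts'][5],s['joint_positions'][5]))
E
python3 e.py
```

```text
t 10.10 knob 34.00 effort -0.0475 q6 -1.618
```

Request:
jog_arm([
  [[0,0,0,0,2],[0,0,0,0,2],[0,0,0,0,0],[0,0,0,0,0],[0,0,0,0,0],[0,0,0,0,0],[0,0,0,0,0],[0,0,0,0,0]],
])

```text
time: 10.9
position: [0.5614, -0.2253, 0.0534]
tcp_rot: [[-0.825, 0.564, 0.002], [0.564, 0.825, -0.002], [-0.002, -0.0, -1.0]]
force: [1.0, -2.7, 6.3]
width: 0.0382
finger_force: 67.2
```

```bash
python3 e.py
```

```text
t 10.90 knob 37.99 effort -0.0355 q6 -1.548
```

Request:
jog_arm([
  [[0,0,0,0,2],[0,0,0,0,1],[0,0,0,0,0],[0,0,0,0,0],[0,0,0,0,0],[0,0,0,0,0],[0,0,0,0,0],[0,0,0,0,0]],
])

```text
time: 11.7
position: [0.5613, -0.2253, 0.0534]
tcp_rot: [[-0.795, 0.607, 0.002], [0.607, 0.795, -0.002], [-0.002, -0.0, -1.0]]
force: [0.9, -2.9, 5.4]
width: 0.0383
finger_force: 67.2
```

```bash
python3 e.py
```

```text
t 11.70 knob 40.98 effort 0.0986 q6 -1.496
```

Request:
jog_arm([
  [[0,0,0,0,1],[0,0,0,0,0],[0,0,0,0,0],[0,0,0,0,0],[0,0,0,0,0],[0,0,0,0,0],[0,0,0,0,0],[0,0,0,0,0]],
])

```text
time: 12.5
position: [0.5613, -0.2253, 0.0534]
tcp_rot: [[-0.784, 0.62, 0.002], [0.62, 0.784, -0.002], [-0.002, -0.0, -1.0]]
force: [1.4, -2.7, 5.5]
width: 0.0381
finger_force: 67.2
```

```bash
python3 e.py; python3 tq.py; python3 snap.py g2; python3 -c "
import cv2,numpy as np
a=cv2.imread('pics/g2.png')[80:330,230:530];cv2.imwrite('pics/g2c.png',cv2.resize(a,None,fx=2.4,fy=2.4,interpolation=cv2.INTER_CUBIC))"
```

```text
t 12.50 knob 41.98 effort 0.0709 q6 -1.479
[0.096 0.064 0.031 0.046 0.043] [0.071 0.071 0.071 0.071 0.071] [-0.526 -0.088  0.056  1.242 -3.261  5.726  0.071]
```

View pics/g2c.png

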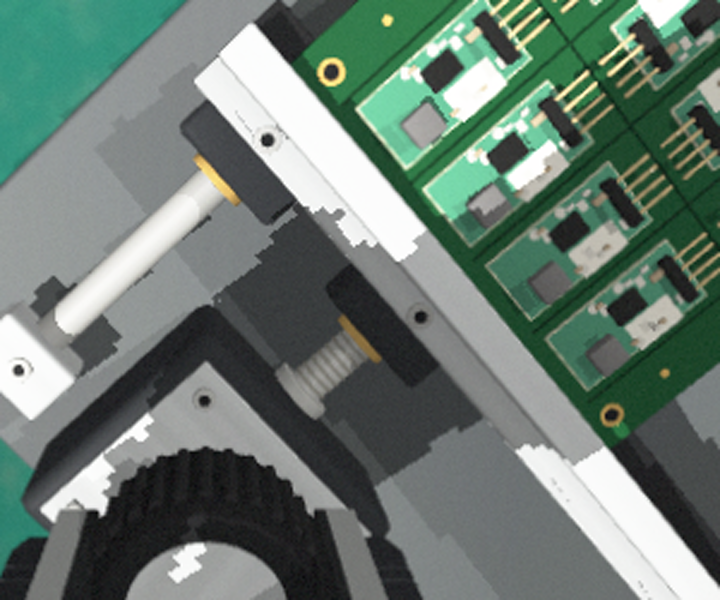

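The crop shows the rail's wall now at, or nearly at, the panel's edge along (330,130)–(610,430). I'll continue in small steps.

Request:
jog_arm([
  [[0,0,0,0,1],[0,0,0,0,0.5],[0,0,0,0,0],[0,0,0,0,0],[0,0,0,0,0],[0,0,0,0,0],[0,0,0,0,0],[0,0,0,0,0]],
])

```text
time: 13.6
position: [0.5613, -0.2254, 0.0534]
tcp_rot: [[-0.768, 0.641, 0.002], [0.641, 0.768, -0.002], [-0.003, -0.0, -1.0]]
force: [1.2, -1.6, 6.3]
width: 0.0379
finger_force: 67.2
```

```bash
python3 e.py
```

```text
t 13.60 knob 43.48 effort 0.0827 q6 -1.452
```

Request:
jog_arm([
  [[0,0,0,0,1],[0,0,0,0,0.5],[0,0,0,0,0],[0,0,0,0,0],[0,0,0,0,0],[0,0,0,0,0],[0,0,0,0,0],[0,0,0,0,0]],
])

```text
time: 14.4
position: [0.5613, -0.2254, 0.0534]
tcp_rot: [[-0.751, 0.661, 0.002], [0.661, 0.751, -0.002], [-0.003, -0.0, -1.0]]
force: [1.7, -3.0, 5.1]
width: 0.0383
finger_force: 67.2
```

```bash
python3 e.py
```

```text
t 14.40 knob 44.98 effort 0.1046 q6 -1.426
```

```bash
python3 snap.py g3; python3 e.py; python3 - <<'E'
from h import *
import pickle
for n,c0 in(("w1",(238,218)),("w2",(305,218)),("g1",(316,335)),("g2",(316,335)),("g3",(316,335))):
    im=cv2.imread(f"pics/{n}.png");c=pickle.load(open(f"pics/{n}.pkl","rb"))
    h=cv2.cvtColor(im,cv2.COLOR_BGR2HSV);m=cv2.inRange(h,(0,110,60),(10,255,255))|cv2.inRange(h,(170,110,60),(180,255,255))
    k=np.zeros_like(m);cv2.circle(k,c0,18 if n[0]=='w' else 45,255,-1);m&=k
    v,u=np.nonzero(m);P=np.array([onz(c,a,b,.076)[:2] for a,b in zip(u,v)])
    w=cv2.fitLine(P.astype(np.float32)*1000,cv2.DIST_L2,0,.01,.01).ravel()
    C=np.array([.5614,-.225]) if n[0]=='g' else np.array([.5605,-.224]); d=P.mean(0)-C
    a=np.degrees(np.arctan2(w[1],w[0])); 
    if np.dot(d,w[:2])<0:a+=180
    print(n,len(u),"line",a%360,"centroid dir",np.degrees(np.arctan2(d[1],d[0]))%360)
E
```

```text
t 14.45 knob 44.97 effort 0.1045 q6 -1.426
w1 18 line 327.71976 centroid dir 330.58086426340765
w2 21 line 326.37534 centroid dir 330.53119934072026
g1 123 line 298.4195 centroid dir 304.00533537236925
g2 122 line 285.98053 centroid dir 290.40897320834154
g3 125 line 283.21014 centroid dir 286.8443153400155
```

Request:
jog_arm([
  [[0,0,0,0,1],[0,0,0,0,0],[0,0,0,0,0],[0,0,0,0,0],[0,0,0,0,0],[0,0,0,0,0],[0,0,0,0,0],[0,0,0,0,0]],
])

```text
time: 15.25
position: [0.5613, -0.2254, 0.0534]
tcp_rot: [[-0.739, 0.674, 0.002], [0.674, 0.739, -0.002], [-0.002, -0.0, -1.0]]
force: [1.5, -2.4, 5.6]
width: 0.0379
finger_force: 67.2
```

```bash
python3 e.py
```

```text
t 15.25 knob 45.97 effort 0.1437 q6 -1.409
```

Request:
jog_arm([
  [[0,0,0,0,1],[0,0,0,0,0],[0,0,0,0,0],[0,0,0,0,0],[0,0,0,0,0],[0,0,0,0,0],[0,0,0,0,0],[0,0,0,0,0]],
])

```text
time: 16.05
position: [0.5613, -0.2254, 0.0534]
tcp_rot: [[-0.727, 0.686, 0.002], [0.686, 0.727, -0.002], [-0.002, -0.0, -1.0]]
force: [0.7, -3.4, 5.5]
width: 0.0384
finger_force: 67.2
```

```bash
python3 e.py
```

```text
t 16.05 knob 46.97 effort 0.1501 q6 -1.391
```

Torque climbs to 0.15 N m, so the rail is pressed against the panel. I'll record the pressed state, then turn back while logging the clicks.

```bash
python3 snap.py g4; python3 - <<'E'
from h import *
for n in("top","scene"): cv2.imwrite(f"pics/{n}_p.png",cv2.cvtColor(ctrl.read_camera(n),cv2.COLOR_RGB2BGR))
E
python3 e.py
```

```text
t 16.20 knob 46.97 effort 0.1501 q6 -1.391
```

Request:
jog_arm([
  [[0,0,0,0,-3],[0,0,0,0,-4],[0,0,0,0,0],[0,0,0,0,0],[0,0,0,0,0],[0,0,0,0,0],[0,0,0,0,0],[0,0,0,0,0]],
])

```text
time: 17.0
position: [0.5613, -0.2253, 0.0534]
tcp_rot: [[-0.805, 0.593, 0.002], [0.593, 0.805, -0.002], [-0.002, -0.0, -1.0]]
force: [1.9, -2.9, 5.8]
width: 0.0377
finger_force: 67.2
```

```bash
python3 e.py
```

```text
t 17.00 knob 39.98 effort 0.0815 q6 -1.513
```

Request:
jog_arm([
  [[0,0,0,0,-3],[0,0,0,0,-3],[0,0,0,0,0],[0,0,0,0,0],[0,0,0,0,0],[0,0,0,0,0],[0,0,0,0,0],[0,0,0,0,0]],
])

```text
time: 17.8
position: [0.5614, -0.2253, 0.0534]
tcp_rot: [[-0.863, 0.505, 0.002], [0.505, 0.863, -0.002], [-0.002, -0.001, -1.0]]
force: [1.3, -2.6, 5.9]
width: 0.0381
finger_force: 67.1
```

```bash
python3 e.py
```

```text
t 17.80 knob 33.99 effort 0.0158 q6 -1.618
```

Request:
jog_arm([
  [[0,0,0,0,-4],[0,0,0,0,0],[0,0,0,0,0],[0,0,0,0,0],[0,0,0,0,0],[0,0,0,0,0],[0,0,0,0,0],[0,0,0,0,0]],
])

```text
time: 18.6
position: [0.5614, -0.2252, 0.0534]
tcp_rot: [[-0.896, 0.444, 0.002], [0.444, 0.896, -0.002], [-0.002, -0.001, -1.0]]
force: [1.2, -2.9, 5.0]
width: 0.0381
finger_force: 67.2
```

```bash
python3 e.py
```

```text
t 18.60 knob 29.99 effort 0.0178 q6 -1.688
```

Request:
jog_arm([
  [[0,0,0,0,-4],[0,0,0,0,0],[0,0,0,0,0],[0,0,0,0,0],[0,0,0,0,0],[0,0,0,0,0],[0,0,0,0,0],[0,0,0,0,0]],
])

```text
time: 19.4
position: [0.5614, -0.2251, 0.0534]
tcp_rot: [[-0.925, 0.38, 0.002], [0.38, 0.925, -0.002], [-0.002, -0.001, -1.0]]
force: [2.0, -1.6, 6.3]
width: 0.038
finger_force: 67.2
```

```bash
python3 e.py
```

```text
t 19.40 knob 25.97 effort 0.0765 q6 -1.758
```

Request:
jog_arm([
  [[0,0,0,0,-4],[0,0,0,0,0],[0,0,0,0,0],[0,0,0,0,0],[0,0,0,0,0],[0,0,0,0,0],[0,0,0,0,0],[0,0,0,0,0]],
])

```text
time: 20.2
position: [0.5615, -0.2252, 0.0534]
tcp_rot: [[-0.949, 0.315, 0.002], [0.315, 0.949, -0.002], [-0.002, -0.001, -1.0]]
force: [2.5, -2.7, 5.4]
width: 0.0378
finger_force: 67.1
```

```bash
python3 e.py
```

```text
t 20.20 knob 22.00 effort -0.0510 q6 -1.827
```

Request:
jog_arm([
  [[0,0,0,0,-4],[0,0,0,0,-4],[0,0,0,0,-4],[0,0,0,0,0],[0,0,0,0,0],[0,0,0,0,0],[0,0,0,0,0],[0,0,0,0,0]],
])

```text
time: 21.0
position: [0.5615, -0.2249, 0.0534]
tcp_rot: [[-0.994, 0.111, 0.002], [0.111, 0.994, -0.001], [-0.002, -0.001, -1.0]]
force: [3.0, -1.3, 5.9]
width: 0.0382
finger_force: 67.2
```

```bash
python3 e.py
```

```text
t 21.00 knob 9.98 effort 0.0667 q6 -2.037
```

Request:
jog_arm([
  [[0,0,0,0,-4],[0,0,0,0,0],[0,0,0,0,0],[0,0,0,0,0],[0,0,0,0,0],[0,0,0,0,0],[0,0,0,0,0],[0,0,0,0,0]],
])

```text
time: 21.8
position: [0.5615, -0.2249, 0.0534]
tcp_rot: [[-0.999, 0.041, 0.002], [0.041, 0.999, -0.001], [-0.002, -0.001, -1.0]]
force: [2.3, -1.1, 6.0]
width: 0.0376
finger_force: 67.2
```

```bash
python3 e.py
```

```text
t 21.80 knob 5.99 effort -0.0126 q6 -2.107
```

Request:
jog_arm([
  [[0,0,0,0,-4],[0,0,0,0,-4],[0,0,0,0,0],[0,0,0,0,0],[0,0,0,0,0],[0,0,0,0,0],[0,0,0,0,0],[0,0,0,0,0]],
])

```text
time: 22.6
position: [0.5615, -0.2248, 0.0534]
tcp_rot: [[-0.995, -0.098, 0.002], [-0.098, 0.995, -0.001], [-0.002, -0.001, -1.0]]
force: [1.8, -0.5, 6.0]
width: 0.0377
finger_force: 67.2
```

```bash
python3 e.py
```

```text
t 22.60 knob -2.02 effort 0.0326 q6 -2.246
```

Request:
jog_arm([
  [[0,0,0,0,-4],[0,0,0,0,0],[0,0,0,0,0],[0,0,0,0,0],[0,0,0,0,0],[0,0,0,0,0],[0,0,0,0,0],[0,0,0,0,0]],
])

```text
time: 23.4
position: [0.5615, -0.2248, 0.0534]
tcp_rot: [[-0.986, -0.168, 0.002], [-0.168, 0.986, -0.001], [-0.002, -0.001, -1.0]]
force: [1.5, -0.5, 6.2]
width: 0.0379
finger_force: 67.2
```

```bash
python3 e.py; python3 snap.py g5; python3 - <<'E'
import cv2,numpy as np
a=cv2.imread('pics/g4.png');b=cv2.imread('pics/g5.png')
cv2.imwrite('pics/g45.png',np.vstack([a[0:400],b[0:400]])[:, :]) 
cv2.imwrite('pics/g45.png',cv2.resize(np.hstack([a[:430],b[:430]]),(800,269),interpolation=cv2.INTER_AREA))
E
```

```text
t 23.40 knob -6.02 effort 0.0344 q6 -2.316
```

View pics/g45.png

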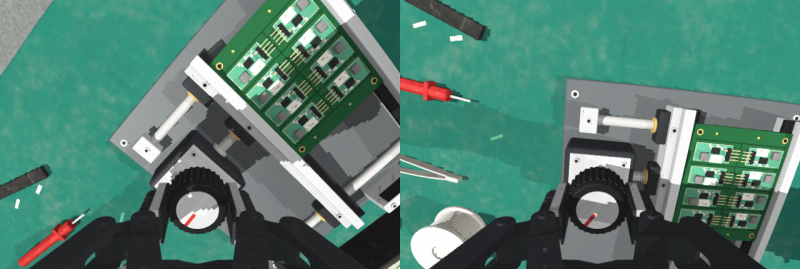

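The pair shows the rail tight against the panel (left) and clear of it now (right). I'll release and measure from above the lane.

Request:
jog_arm([
  [[1,0,0,0,0],[1,0,0,0,0],[1,0,0,0,0],[1,0,0,0,0],[1,0,0,0,0],[1,0,0,-20,0],[1,0,0,-40,0],[1,0,0,-40,0]],
])

```text
time: 24.25
position: [0.5597, -0.2239, 0.1524]
tcp_rot: [[-0.986, -0.167, -0.002], [-0.167, 0.986, 0.002], [0.002, 0.002, -1.0]]
force: [0.6, -1.2, -0.4]
width: 0.0853
finger_force: 0.0
```

Request:
jog_arm([
  [[1,-7,40,0,0],[1,-7,40,0,0],[1,0,0,0,5.6],[1,0,0,0,0],[1,0,0,0,0],[1,0,0,0,0],[1,0,0,0,0],[1,0,0,0,0]],
])

```text
time: 25.05
position: [0.5609, -0.1438, 0.1522]
tcp_rot: [[-0.998, -0.07, -0.0], [-0.07, 0.998, 0.0], [0.0, 0.0, -1.0]]
force: [0.6, 0.6, 0.0]
width: 0.0854
finger_force: 0.0
```

```bash
python3 snap.py v1; python3 st.py; python3 - <<'E'
from h import *
for n in("top","scene"): cv2.imwrite(f"pics/{n}_r.png",cv2.cvtColor(ctrl.read_camera(n),cv2.COLOR_RGB2BGR))
E
```

```text
t 25.1 cwdeg -3.99 tauz 0.0036 torq [0.036 0.022 0.004] F [-0.3 -0.3  0. ] ff 0.0 w 0.0856 [ 0.5609 -0.1437  0.1522]
```

View pics/v1.png

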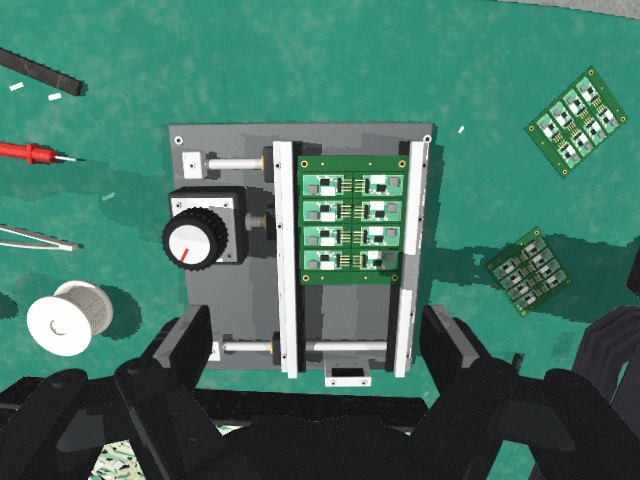

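v1 shows the whole lane: moving rail at x≈275–297, panel at 300–407, fixed rail at ≈403–425 px, with a narrow dark strip of ledge beside the panel.

```bash
python3 - <<'E'
from h import *
import pickle
im=cv2.imread("pics/v1.png")
for r in (170,220,270,320): 
    print(r,"L",[tuple(int(q) for q in p) for p in im[r-1:r+2,286:306].mean(0)])
    print(r,"R",[tuple(int(q) for q in p) for p in im[r-1:r+2,396:418].mean(0)])
E
```

```text
170 L [(250, 251, 250), (250, 251, 250), (250, 251, 250), (250, 250, 250), (250, 250, 250), (236, 236, 236), (149, 150, 149), (55, 55, 53), (30, 29, 29), (29, 28, 30), (30, 28, 29), (54, 90, 35), (70, 117, 47), (70, 118, 47), (71, 119, 48), (70, 115, 47), (68, 112, 48), (67, 111, 46), (64, 108, 42), (66, 111, 46)]
170 R [(57, 99, 39), (59, 100, 40), (59, 100, 40), (61, 102, 41), (60, 101, 40), (59, 102, 41), (60, 99, 39), (52, 90, 33), (55, 96, 35), (61, 103, 39), (58, 101, 37), (58, 100, 35), (94, 116, 85), (161, 165, 158), (209, 211, 210), (241, 243, 242), (250, 250, 250), (250, 250, 250), (249, 250, 249), (249, 250, 249), (249, 250, 249), (249, 250, 249)]
220 L [(250, 250, 250), (250, 250, 250), (249, 250, 249), (249, 250, 249), (249, 250, 249), (249, 249, 248), (244, 245, 244), (157, 159, 156), (53, 52, 51), (33, 31, 34), (27, 28, 27), (28, 28, 27), (67, 114, 46), (68, 116, 46), (67, 116, 44), (68, 117, 46), (68, 117, 46), (90, 139, 75), (148, 188, 139), (140, 183, 120)]
220 R [(127, 170, 97), (128, 171, 97), (113, 154, 88), (110, 150, 90), (98, 138, 92), (58, 101, 38), (59, 102,
[... 917 characters left out ...]
 (157, 159, 157)]
320 L [(242, 243, 242), (247, 248, 247), (246, 247, 246), (246, 247, 246), (245, 246, 245), (244, 245, 244), (243, 244, 244), (243, 244, 243), (244, 245, 245), (185, 188, 186), (80, 80, 79), (31, 30, 29), (28, 27, 25), (29, 29, 28), (27, 27, 27), (30, 29, 28), (30, 30, 29), (30, 28, 27), (42, 38, 40), (69, 67, 65)]
320 R [(38, 38, 37), (95, 95, 96), (157, 157, 156), (196, 198, 195), (232, 234, 233), (246, 247, 246), (246, 247, 246), (245, 246, 245), (243, 245, 243), (243, 244, 243), (243, 244, 243), (242, 243, 243), (243, 244, 243), (212, 214, 211), (155, 155, 152), (156, 157, 155), (227, 228, 227), (220, 222, 220), (131, 132, 129), (71, 73, 58), (71, 80, 39), (69, 81, 26)]
```

```bash
python3 - <<'E'
from h import *
import pickle
im=cv2.imread("pics/v1.png").astype(float);c=pickle.load(open("pics/v1.pkl","rb"));g=im[...,1]
def cross(row,a,b,lv,rise):
    for x in range(a,b):
        p,q=row[x],row[x+1]
        if (rise and p<lv<=q) or (not rise and p>=lv>q): return x+(lv-p)/(q-p)
A=[];B=[]
for r in range(165,262):
    e=cross(g[r],286,300,140,False)
    if e is None: continue
    f=cross(g[r],int(e)+2,305,60,True)
    if f is None: continue
    A.append(onz(c,e,r,.038)[:2]);B.append(onz(c,f,r,.0324)[:2])
A,B=np.array(A),np.array(B)
la=cv2.fitLine((A*1000).astype(np.float32),cv2.DIST_HUBER,0,.01,.01).ravel();lb=cv2.fitLine((B*1000).astype(np.float32),cv2.DIST_HUBER,0,.01,.01).ravel()
n=np.array([-lb[1],lb[0]]);print("angles",[np.degrees(np.arctan2(l[1],l[0])) for l in(la,lb)])
print("gap mm",np.median((B*1000-la[2:])@n),np.median((A*1000-lb[2:])@n), len(A))
R=[]
for r in list(range(165,215)):
    f=cross(g[r],402,416,130,True)
    if f: R.append(onz(c,f,r,.0350)[:2])
R=np.array(R)*1000;print("rail-to-fixed",np.median((R-la[2:])@n),"panel edge-to-fixed",np.median((R-lb[2:])@n))
# panel near edge
cols=[]
for x in range(330,370):
    f=cross(im[140:175,x,0]*-1,0,30,-75,True)
    cols.append(f)
E
python3 - <<'E'
import sys;sys.path.insert(0,'.')
from h import *
# fixed cameras: shift of knob-side rail outer edge, pressed vs released, top view
import cv2
a=cv2.imread("pics/top_p.png",0).astype(float);b=cv2.imread("pics/top_r.png",0).astype(float);o=cv2.imread("pics/top.png",0).astype(float)
for n,i in(("start",o),("pressed",a),("released",b)):
    print(n,[[int(v) for v in i[r-2:r+3,268:290].mean(0)] for r in (190,)])
E
```

```text
angles [np.float32(4.134272), np.float32(4.386778)]
gap mm 3.287501102630229 -3.232118756152073 97
rail-to-fixed 82.7963633651968 panel edge-to-fixed 79.52659687397563
start [[76, 79, 64, 41, 23, 157, 219, 220, 226, 202, 209, 214, 108, 90, 94, 107, 112, 113, 111, 112, 111, 112]]
pressed [[146, 148, 147, 143, 134, 127, 110, 83, 81, 101, 122, 140, 143, 142, 146, 155, 156, 155, 154, 154, 153, 153]]
released [[140, 141, 130, 108, 105, 100, 120, 135, 137, 137, 136, 134, 135, 134, 133, 131, 130, 130, 130, 130, 124, 121]]
```

The gap between rail and panel measures about 3.2 mm, so the knob is back three clicks. Next I'll shut the fingers, go down in front of the lane mouth and push the panel.

Request:
jog_arm([
  [[0,41,13,0,0],[0,41,14,0,0],[0,0,0,0,0],[0,0,0,0,0],[0,0,0,40,0],[0,0,0,30,0],[0,0,0,0,0],[0,0,0,0,0]],
])

```text
time: 26.0
position: [0.4783, -0.1225, 0.0828]
tcp_rot: [[-0.998, -0.07, 0.0], [-0.07, 0.998, 0.0], [-0.0, 0.0, -1.0]]
force: [-0.4, 0.5, 0.8]
width: 0.0
finger_force: 0.0
```

```bash
python3 snap.py v2; python3 st.py; python3 - <<'E'
from h import *
import pickle
im=cv2.imread("pics/v2.png");c=pickle.load(open("pics/v2.pkl","rb"));h=cv2.cvtColor(im,cv2.COLOR_BGR2HSV)
print("predicted near edge px",proj(c,(.5018,-.1211,.0324)), "TCP px",proj(c,ctrl.state()['position']))
E
```

```text
t 26.05 cwdeg -4.02 tauz 0.0163 torq [-0.01   0.009  0.016] F [ 0.2 -0.1 -0. ] ff 0.0 w -0.0 [ 0.4789 -0.1228  0.0837]
predicted near edge px (np.float64(313.6379628044438), np.float64(303.386603916027)) TCP px (np.float64(312.5903660313285), np.float64(309.9557042380501))
```

View pics/v2.png

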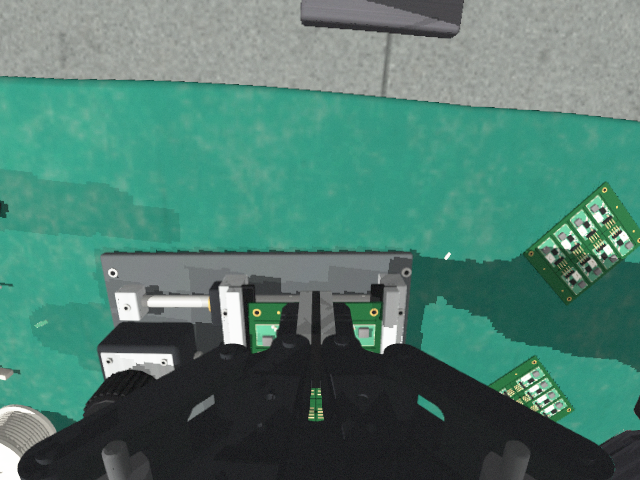

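The view shows the shut fingers centred on the panel's near edge, which is at row ≈304 as predicted. I'll go down and push.

Request:
jog_arm([
  [[0,0,0,20,0],[0,0,0,20,0],[0,0,0,10,0],[0,0,0,6,0],[0,0,0,0,0],[0,-2,0,0,0],[0,-2,0,0,0],[0,0,0,0,0]],
])

```text
time: 26.85
position: [0.4822, -0.1221, 0.0271]
tcp_rot: [[-0.998, -0.07, 0.001], [-0.07, 0.998, -0.001], [-0.001, -0.001, -1.0]]
force: [-1.1, -0.4, 0.1]
width: 0.0001
finger_force: 0.0
```

Request:
jog_arm([
  [[0,-3,0,0,0],[0,-3,0,0,0],[0,-3,0,0,0],[0,-3,0,0,0],[0,-3,0,0,0],[0,-3,0,0,0],[0,-3,0,0,0],[0,-3,0,0,0]],
])

```text
time: 27.65
position: [0.5055, -0.12, 0.0262]
tcp_rot: [[-0.998, -0.07, -0.0], [-0.07, 0.998, 0.0], [0.0, 0.0, -1.0]]
force: [-1.0, 0.0, 0.6]
width: -0.0
finger_force: 0.6
```

```bash
python3 st.py; cat > pan.py <<'E'
from h import *
im=ctrl.read_camera("top");c=ctrl.get_calibration("top");h=cv2.cvtColor(im,cv2.COLOR_RGB2HSV)
g=cv2.inRange(h,(45,90,20),(70,255,255));k=np.zeros_like(g);k[170:270,238:278]=255;g=cv2.morphologyEx(g&k,cv2.MORPH_CLOSE,np.ones((7,7)))
cn=max(cv2.findContours(g,0,2)[0],key=cv2.contourArea);x,y,w,H=cv2.boundingRect(cn);print((x,y,w,H))
O=np.array([.5886,-.1148]);a=np.radians(4.15);R=np.array([[np.cos(a),-np.sin(a)],[np.sin(a),np.cos(a)]])
for p in((x+w/2,y),(x+w/2,y+H)): print("guide mm",((onz(c,*p,.0324)[:2]-O)@R*1000).round(1))
E
python3 pan.py
```

```text
t 27.65 cwdeg -4.01 tauz -0.036 torq [ 0.023  0.167 -0.036] F [-1.   0.   0.6] ff 0.6 w -0.0 [ 0.5055 -0.12    0.0262]
(238, 205, 36, 22)
guide mm [26.8 -2.9]
guide mm [-23.3  -1.2]
```

Request:
jog_arm([
  [[0,-3,0,0,0],[0,-3,0,0,0],[0,-3,0,0,0],[0,-3,0,0,0],[0,-3,0,0,0],[0,-3,0,0,0],[0,-3,0,0,0],[0,-3,0,0,0]],
])

```text
time: 28.5
position: [0.5295, -0.1184, 0.0263]
tcp_rot: [[-0.998, -0.07, 0.0], [-0.07, 0.998, -0.0], [-0.0, -0.0, -1.0]]
force: [-0.6, -0.1, -0.1]
width: -0.0002
finger_force: 0.3
```

Request:
jog_arm([
  [[0,-3,0,0,0],[0,-3,0,0,0],[0,-3,0,0,0],[0,-3,0,0,0],[0,-3,0,0,0],[0,-3,0,0,0],[0,-2,0,0,0],[0,0,0,0,0]],
])

```text
time: 29.3
position: [0.5496, -0.117, 0.0264]
tcp_rot: [[-0.998, -0.07, 0.001], [-0.07, 0.998, -0.0], [-0.001, -0.0, -1.0]]
force: [0.6, 1.0, -0.3]
width: -0.0002
finger_force: 0.0
```

```bash
python3 st.py;python3 pan.py
```

```text
t 29.3 cwdeg -4.02 tauz 0.0372 torq [0.016 0.016 0.037] F [ 0.6  1.  -0.3] ff 0.0 w -0.0002 [ 0.5496 -0.117   0.0264]
(249, 186, 25, 14)
guide mm [ 69.8 -16.8]
guide mm [ 37.6 -15.7]
```

Request:
jog_arm([
  [[0,-3,0,0,0],[0,-3,0,0,0],[0,-3,0,0,0],[0,-3,0,0,0],[0,-2,0,0,0],[0,-2,0,0,0],[0,-2,0,0,0],[0,-1,0,0,0]],
])

```text
time: 30.15
position: [0.5683, -0.1156, 0.0263]
tcp_rot: [[-0.998, -0.07, 0.0], [-0.07, 0.998, -0.0], [-0.0, -0.0, -1.0]]
force: [-0.8, -0.4, 0.4]
width: -0.0001
finger_force: 0.5
```

Request:
jog_arm([
  [[0,-1,0,0,0],[0,-1,0,0,0],[0,-0.5,0,0,0],[0,-0.5,0,0,0],[0,-0.5,0,0,0],[0,0,0,0,0],[0,0,0,0,0],[0,0,0,0,0]],
])

```text
time: 30.95
position: [0.5717, -0.1154, 0.0263]
tcp_rot: [[-0.998, -0.07, 0.0], [-0.07, 0.998, -0.0], [-0.0, -0.0, -1.0]]
force: [-0.3, -0.6, -0.0]
width: 0.0001
finger_force: 0.1
```

```bash
python3 st.py;python3 pan.py
```

```text
t 30.95 cwdeg -4.01 tauz 0.0247 torq [0.015 0.017 0.025] F [-0.3 -0.6 -0. ] ff 0.1 w 0.0001 [ 0.5717 -0.1154  0.0263]
(245, 176, 28, 13)
guide mm [ 93.2 -11.9]
guide mm [ 63.2 -10.9]
```

Not at the stop yet, so I'll go on in half-millimetre rows.

Request:
jog_arm([
  [[0,-0.5,0,0,0],[0,-0.5,0,0,0],[0,-0.5,0,0,0],[0,-0.5,0,0,0],[0,0,0,0,0],[0,0,0,0,0],[0,0,0,0,0],[0,0,0,0,0]],
])

```text
time: 31.8
position: [0.5736, -0.1153, 0.0263]
tcp_rot: [[-0.998, -0.07, 0.0], [-0.07, 0.998, -0.0], [-0.0, -0.0, -1.0]]
force: [-0.3, -0.0, 0.5]
width: 0.0
finger_force: 0.3
```

Request:
jog_arm([
  [[0,-0.5,0,0,0],[0,-0.5,0,0,0],[0,-0.5,0,0,0],[0,0,0,0,0],[0,0,0,0,0],[0,0,0,0,0],[0,0,0,0,0],[0,0,0,0,0]],
])

```text
time: 32.6
position: [0.5739, -0.1152, 0.0262]
tcp_rot: [[-0.998, -0.07, -0.003], [-0.07, 0.998, 0.0], [0.003, 0.0, -1.0]]
force: [-6.5, -1.4, 4.4]
width: 0.0003
finger_force: 3.4
```

```bash
python3 st.py;python3 pan.py
```

```text
t 32.6 cwdeg -4.03 tauz -0.0062 torq [-0.184  1.074 -0.006] F [-6.5 -1.4  4.4] ff 3.4 w 0.0003 [ 0.5739 -0.1152  0.0262]
(263, 176, 10, 11)
guide mm [ 92.3 -32.4]
guide mm [ 66.8 -31.6]
```

Force rises to about 7 N at the predicted place, so the panel is home. I'll back off, rise and verify.

Request:
jog_arm([
  [[0,1,0,0,0],[0,2,0,0,0],[0,5,0,0,0],[0,10,0,0,0],[0,0,0,-30,0],[0,0,0,-40,0],[0,0,0,-40,0],[0,0,0,-30,0]],
])

```text
time: 33.45
position: [0.5572, -0.1167, 0.1689]
tcp_rot: [[-0.998, -0.07, 0.002], [-0.07, 0.998, -0.001], [-0.002, -0.001, -1.0]]
force: [1.4, 0.2, 0.5]
width: 0.0002
finger_force: 0.0
```

Request:
jog_arm([
  [[0,0,0,-10,0],[0,0,0,0,0],[0,0,0,0,0],[0,0,0,0,0],[0,0,0,0,0],[0,0,0,0,0],[0,0,0,0,0],[0,0,0,0,0]],
])

```text
time: 34.25
position: [0.5571, -0.1164, 0.176]
tcp_rot: [[-0.998, -0.07, -0.0], [-0.07, 0.998, 0.0], [0.0, 0.0, -1.0]]
force: [0.4, -0.9, -0.2]
width: 0.0
finger_force: 0.0
```

```bash
python3 snap.py v3; python3 st.py; python3 - <<'E'
from h import *
import pickle
im=cv2.imread("pics/v3.png");c=pickle.load(open("pics/v3.pkl","rb"))
O=np.array([.5886,-.1148]);a=np.radians(4.15);R=np.array([[np.cos(a),-np.sin(a)],[np.sin(a),np.cos(a)]])
W=lambda x,y,z:np.r_[O+R@np.array([x,y])/1000,z]
# sample along guide x at lanes y=+-32 : near edge of panel, and gap at y across rail at x=0..30
hsv=cv2.cvtColor(im,cv2.COLOR_BGR2HSV)
for y in(-34,-20,20,34):
    xs=np.arange(-30,20,.5);l=[]
    for x in xs:
        u,v=proj(c,W(x,y,.0324));b=im[int(round(v)),int(round(u))].astype(int);l.append(b[1]-max(b[0],b[2])>20)
    print(y,"green from guide x",xs[np.argmax(l)],"n",sum(l))
for x in(2,4,6,8,15,25):
    s=[]
    for y in np.arange(-48,-34,.5):
        u,v=proj(c,W(x,y,.038)); s.append(int(im[int(round(v)),int(round(u))].mean()))
    print(x,s)
E
```

```text
t 34.3 cwdeg -4.01 tauz 0.0088 torq [0.008 0.009 0.009] F [-0.6 -0.1 -0. ] ff 0.0 w 0.0002 [ 0.5571 -0.1164  0.1761]
-34 green from guide x -4.0 n 37
-20 green from guide x -4.0 n 33
20 green from guide x -3.0 n 29
34 green from guide x -3.0 n 37
2 [252, 251, 251, 250, 250, 250, 250, 250, 250, 233, 233, 154, 154, 80, 41, 41, 28, 28, 40, 47, 47, 45, 45, 77, 189, 189, 161, 161]
4 [252, 251, 251, 251, 251, 251, 250, 249, 249, 240, 240, 162, 92, 92, 46, 46, 26, 32, 32, 43, 43, 45, 45, 76, 78, 78, 76, 76]
6 [251, 251, 251, 251, 250, 250, 250, 250, 250, 244, 244, 163, 97, 97, 45, 45, 25, 33, 33, 43, 43, 45, 72, 72, 71, 71, 68, 68]
8 [251, 251, 251, 251, 250, 250, 250, 250, 250, 248, 180, 180, 115, 115, 51, 28, 28, 26, 26, 44, 76, 76, 76, 76, 78, 78, 113, 141]
15 [251, 251, 251, 250, 250, 250, 249, 249, 251, 251, 210, 148, 148, 64, 64, 28, 28, 20, 48, 48, 74, 74, 78, 78, 78, 166, 166, 173]
25 [250, 250, 250, 250, 249, 249, 249, 249, 249, 244, 174, 174, 94, 94, 40, 40, 28, 38, 38, 72, 72, 79, 76, 76, 62, 62, 65, 65]
```

```bash
python3 -c "
from cell import ctrl
print(ctrl.job_done())"
```

```text
the job is handed in; nothing more can be done
None
```

I handed the job in at about 34 s. The rail was pressed to its stop against the panel, then the knob was turned back three clicks (gap measured at about 3.2 mm). The panel was slid home against the end stop (centre at about x = 46.5 mm), and the gripper ended clear of everything. No verdict came back from the hand-in.

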